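Set the adjustable foot of a mended footstool

TASK

The footstool lies upside down on the bench, and its one short leg carries a screw-on knurled metal foot that is still a turn or so from home. Screw the foot on (clockwise seen from above) until it bottoms out on its stud, then back it off a quarter turn and finish while still gripping it at that setting, so that I can bring the lock nut up under it. Leave everything else on the bench where it is.

Things in the scene. Friction and masses are not known exactly. Their poses are not given: they have to be found in the camera images.
- foot: adjustable foot: upright knurled aluminium cylinder 38 mm across, 28 mm tall, nothing beside or above it; below it only bare stud and a lock nut, narrower than the foot. Origin: centre of its lower face; z up, the screw axis; x along the slot in its top. Screwed on a fixed right-hand stud: it only turns, rising 4 mm a turn, against about 0.1 N m, and stays where left
- foot_centre (a point): point on the screw axis at half the foot's height, 14 mm above its lower face: the height to grip; about 0.170 m above the bench when bottomed out
- foot_turn (a joint): how far the foot is from bottomed out, in rad: 0 is bottomed out against a hard stop; it grows as the foot is backed off, anticlockwise seen from above; clockwise screws it on. It starts between 3.9 and 6.9; a quarter turn is 1.571
- stool: footstool, upside down on a card sheet, heavy, fixed: seat 300 x 250 mm, its underside 31 mm above the bench, rails up to 73 mm, four upright turned legs up to 35 mm thick at 200 x 150 mm centres; three plain legs reach 185 mm above the bench, the short one (its corner varies) 142 mm plus nut, stud and foot. Origin: on the bench under the seat's middle; x along its long side
- spanner: steel spanner 150 mm long, loose, lying on the underside of the stool between the legs; leave it
- wax_tin: flat steel tin, 52 mm across and 24 mm tall, loose, standing on the underside of the stool between the legs; leave it. Origin: centre of its underside
- glue_bottle: white glue bottle with a nozzle, 62 mm across and 163 mm tall, standing on the bench to the left of the stool; leave it. Origin: centre of its underside
- mallet: wooden mallet, about 300 mm long and 75 mm high, lying on the bench to the right of the stool; leave it. Origin: under the middle of its head
- tape_roll: roll of paper tape, 100 mm across and 24 mm high, lying on the bench to the left; leave it. Origin: centre of its underside
- offcut: wooden offcut 140 x 50 x 32 mm lying on the bench to the right; leave it. Origin: centre of its underside
- brush: brush 200 mm long lying on the bench to the left; leave it

How it is judged:
By the outcome, as a careful person would: the job done as asked, in the order asked, and still so for the second after the job is handed in, while the arm keeps its last pose, push and grip.
It also fails if it takes over 58 s, if anything falls off the work surface, if the arm or the gripper's body presses on something with over 40 N, if the wrist force passes 120 N, or if a joint passes its speed limit or range.

ROBOT

A 6-joint arm with a two-finger parallel gripper is mounted at the origin on the work surface. World frame = base frame: x ahead of the robot, y to its left, z up, the work surface at z = 0. Lengths are in mm, angles in degrees, forces in N, time in s.
With the tool pointing down it reaches from about 300 to 775 mm from the base axis. Payload 14.6 kg.
Tool frame: the origin (TCP) lies midway between the tips of the shut fingers; the grasp point (between the pads) lies robot.pinch_z behind it (robot.pinch_z is the distance from the TCP to the grasp point, in mm); y points along the fingers, z is the direction in which the jaws open and shut, and the axes are right-handed (so a half turn about y gives the same grasp; the last joint's range is limited). The gripper opens to 94 mm and grips with 3 to 60 N. Pads are 16 mm wide; open, the fingers measure 119 mm over their backs; the gripper's body (75 mm by 177 mm) begins 78 mm behind the grasp point.
Start: joints at [-68.446, 17.183, 87.147, -0, 75.671, -3.816], TCP at [235.651, -496.949, 205.446] pointing down, gripper open.
Joint ranges: [-173.82, 173.82], [-45.26, 126.66], [13.44, 144.39], [-59.66, 239.66], [0, 175.72], [-146.38, 146.38]. Speed limits (degrees/s): [127.2, 127.2, 147.25, 180, 180, 180].

INTERFACE

Orientations are given as a 3x3 rotation matrix whose columns are the frame's x, y, z axes.
In Python, from rig import robot, optics, workorder gives the robot as it stands.
- The arm moves only by the tool step_arm, never from a script. Its argument "deltas" is a list that holds one entry, the list of rows, each a list of 6 numbers: the shift along the world's x, y, z as a fraction of full scale, then the turn, a rotation vector about the world's x, y, z as a fraction of full scale. In form: [[[dx, dy, dz, ax, ay, az], ...]]. A call has 1 to 12 rows; each row is the pose to reach, as a shift and turn from the pose commanded when the call began; what a row does not reach only later rows make up. Full scale, the value 1, is 0.4 m for a shift and 1.5 rad for a turn. A row lasts 1/8 s, in which the tool goes at most 62.5 mm and 10.7 degrees, less where a joint would pass 70% of its speed; a pose out of reach is approached as far as the arm can. A call with a number of a shift or a turn outside -1 to 1 is refused whole. A call with a gripper value outside its range is refused whole. "fingers" is the opening, from -1 (shut) to 1 (fully open), set as the call begins (left out, the last holds). The fingers move at their own pace and stop on an object; "grip_force" is the grip in N (left out, the last holds). Time passes only in rows, so rows that repeat a pose let the fingers close. It gives the time, the measured TCP pose, the force and the opening at its end, in the units of the state.
- robot.get_obs(): the state, without advancing time (a new reading comes with each control period).
- optics.capture(name): name is "scene" or "side" or "wrist"; returns (picture, depth): 480x640x3 uint8, red, green, blue; 480x640 float32, mm along the optical axis (not along the pixel's ray), 0 where there is no reading.
- optics.camera_params(name): a dict with "fx", "fy", "cx", "cy" (pixels), "pose" (4x4, takes a point from camera to world coordinates). Camera axes: x right, y down, z forward; pixel columns grow to the right and rows downward; lengths in mm; the calibration is good to about 2 mm. The wrist camera is an equidistant fisheye: a pixel r from the principal point sees the ray r / f radians off the axis. A picture is of the moment at which its call begins: read the wrist's pose just before it. camera_params takes no time and is no camera call; for the wrist camera it gives the pose at the moment of the call.
- workorder.close_job(): hands the job in, once; it reports no verdict.
The state is a dict: "clock": time; "qpos": joint angles; "joint_velocities": joint speeds; "joint_efforts": joint torques, N m; "tool_pos": TCP position; "eef_rot": TCP orientation; "contact_force": force on the tool from outside, world axes, zero at the start; "ft_torque": the same for the moment, N m; "grip_width": finger opening in mm.
Only numpy, scipy, OpenCV 4.12 (cv2) and the standard library are available. Lean on these libraries where they do the work, as an engineer would, in place of code of your own. Each camera call takes 0.05 s, during which the arm holds its last target.

## Working session

There is one attempt and no reset: what is moved stays moved. The work goes in short steps, Python scripts to look and compute and a tool call to move; the robot and the scene stay as the last step left them, time stands still between calls to the robot, and variables do not carry over. Pictures are saved under pics/ and viewed, and the job is handed in when it is done.

Besides the shell and the picture viewer there is one more tool, called as name(argument=value, ...) on one line, values as JSON. step_arm: Moves the arm, as the interface text tells. Its arguments: {"type":"object","properties":{"deltas":{"type":"array","items":{"type":"array","items":{"type":"array","items":{"type":"number","minimum":-1,"maximum":1}}}},"fingers":{"type":"number"},"grip_force":{"type":"number"}},"required":["deltas"]}

```bash
mkdir -p pics; ls; python3 - <<'E'
from rig import robot, optics, workorder
import cv2
o=robot.get_obs(); print({k:o[k] for k in o}); print(robot.pinch_z)
for n in ["scene","side","wrist"]:
    p=optics.camera_params(n); print(n,p)
    im,d=optics.capture(n)
    cv2.imwrite(f"pics/{n}0.png",im[:,:,::-1])
    import numpy as np
    np.save(f"pics/{n}0_d.npy",d)
E
```

```text
pics
{'clock': 0.0, 'qpos': array([-6.84475185e+01,  1.72152019e+01,  8.71797341e+01,  4.93016068e-04,
        7.56720981e+01, -3.81504827e+00]), 'joint_velocities': array([-0.01883282, -0.03448608, -0.06818642,  0.05304736,  0.01878058,
        0.03711385]), 'joint_efforts': array([-2.04918324e-03, -5.31813920e+01, -3.52737737e+01,  7.07885530e-02,
        2.43569026e-02, -6.42584610e-05]), 'tool_pos': array([ 235.54119089, -496.71592742,  204.89460478]), 'eef_rot': array([[-9.03579163e-01, -4.22036430e-04,  4.28420959e-01],
       [-4.28421158e-01,  1.09122568e-03, -9.03578508e-01],
       [-8.61609060e-05, -9.99999316e-01, -1.16681813e-03]]), 'contact_force': array([ 0.11440176, -0.33652738,  0.32770523]), 'ft_torque': array([ 0.00383849,  0.0032267 , -0.00020481]), 'grip_width': 94.26275048911371}
18.8
scene {'fx': 617.1344808594586, 'fy': 617.1344808594586, 'cx': 320.65955531303416, 'cy': 244.56652074024367, 'pose': array([[-8.60601804e-01,  4.08403120e-01, -3.04255528e-01,
         9.92080457e+02],
       [ 5.09055046e-01,  7.07528873e-01, -4.90169211e-01,
         7.78155637e+
[... 393 characters left out ...]
15e-01, -7.85092698e-01,  6.09713530e-01,
        -8.68103080e+02],
       [ 7.69297733e-03, -6.14015282e-01, -7.89256645e-01,
         1.19202590e+03],
       [ 0.00000000e+00,  0.00000000e+00,  0.00000000e+00,
         1.00000000e+00]])}
wrist {'fx': 371.64829954431775, 'fy': 371.64829954431775, 'cx': 322.90640907895573, 'cy': 244.59396658820935, 'pose': array([[ 4.27835460e-01, -8.69917130e-01, -2.45358932e-01,
         3.06203421e+02],
       [-9.03853969e-01, -4.12428726e-01, -1.13800480e-01,
        -4.63077207e+02],
       [-2.19608476e-03,  2.70456525e-01, -9.62729684e-01,
         3.84059614e+02],
       [ 0.00000000e+00,  0.00000000e+00,  0.00000000e+00,
         1.00000000e+00]])}
```

View pics/scene0.png

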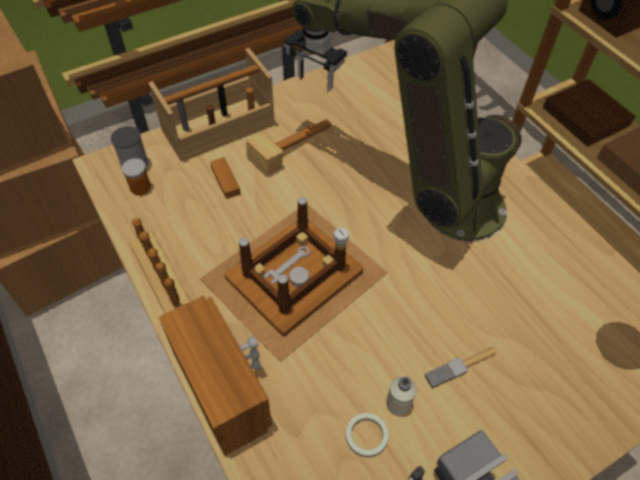

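View pics/side0.png

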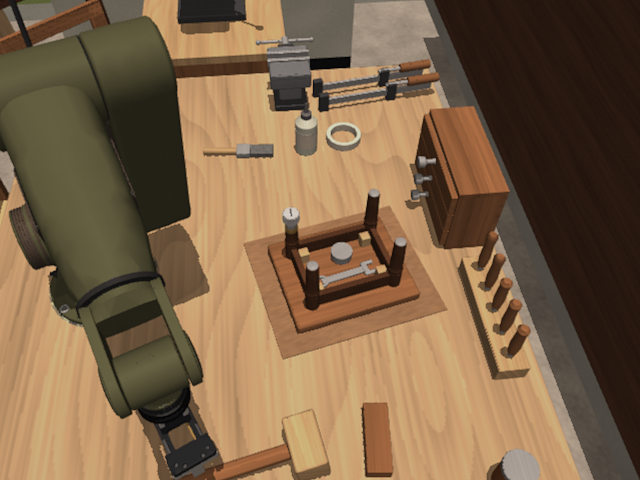

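View pics/wrist0.png

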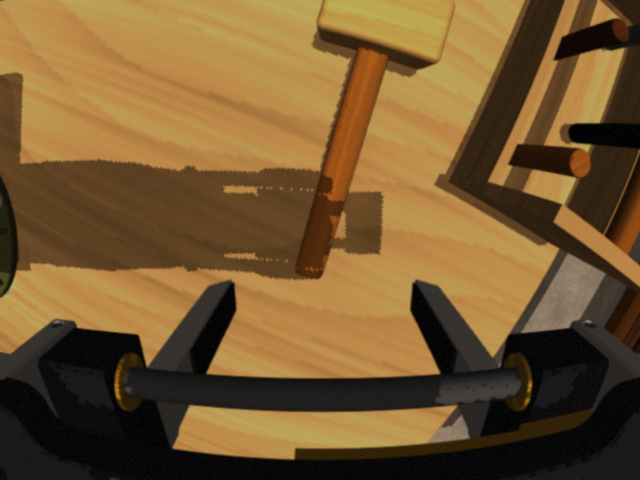

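The foot is at about (341,235) in the scene view and (291,215) in the side view. The mallet handle lies under the gripper. I'll enlarge both views of the foot.

```bash
python3 - <<'E'
import cv2,numpy as np
a=cv2.imread('pics/scene0.png')[205:275,310:375]; b=cv2.imread('pics/side0.png')[190:260,258:323]
a=cv2.resize(a,(390,420),interpolation=cv2.INTER_CUBIC);b=cv2.resize(b,(390,420),interpolation=cv2.INTER_CUBIC)
cv2.imwrite('pics/crop0.png',np.hstack([a,b]))
np.set_printoptions(linewidth=200,precision=0,suppress=True)
d=np.load('pics/side0_d.npy');print(d[203:236:2,280:304:2])
d=np.load('pics/scene0_d.npy');print(d[224:256:2,330:354:2])
E
cat > h.py <<'E'
import numpy as np
from rig import robot, optics, workorder
def ray(n,u,v,p=None):
    p=p or optics.camera_params(n)
    x=(u-p['cx'])/p['fx'];y=(v-p['cy'])/p['fy']
    if n=='wrist':
        r=np.hypot(x,y);s=np.sinc(r/np.pi)
        d=np.array([x*s,y*s,np.cos(r)])
    else: d=np.array([x,y,1.])
    return p['pose'][:3,3],p['pose'][:3,:3]@d
def atz(n,u,v,z,p=None):
    o,d=ray(n,u,v,p); return o+d*(z-o[2])/d[2]
def proj(n,P,p=None):
    p=p or optics.camera_params(n)
    c=p['pose'][:3,:3].T@(np.asarray(P,float)-p['pose'][:3,3])
    if n=='wrist':
        r=np.hypot(c[0],c[1]);t=np.arctan2(r,c[2]);return p['cx']+p['fx']*t*c[0]/r,p['cy']+p['fy']*t*c[1]/r
    return p['cx']+p['fx']*c[0]/c[2],p['cy']+p['fy']*c[1]/c[2]
E
```

```text
[[1600. 1599. 1601. 1600. 1601. 1600. 1600. 1597. 1598. 1601. 1606. 1598.]
 [1596. 1596. 1603. 1597. 1595. 1600. 1597. 1598. 1597. 1595. 1592. 1594.]
 [1590. 1587. 1592. 1593. 1589. 1592. 1589. 1593. 1588. 1594. 1589. 1592.]
 [1593. 1588. 1591. 1337. 1344. 1341. 1338. 1336. 1338. 1583. 1582. 1588.]
 [1584. 1588. 1336. 1335. 1330. 1332. 1335. 1337. 1333. 1335. 1592. 1590.]
 [1579. 1573. 1330. 1338. 1335. 1329. 1326. 1330. 1328. 1329. 1579. 1574.]
 [1574. 1574. 1327. 1326. 1328. 1328. 1326. 1331. 1333. 1328. 1571. 1570.]
 [1568. 1573. 1329. 1322. 1321. 1326. 1324. 1320. 1326. 1327. 1563. 1574.]
 [1564. 1565. 1334. 1324. 1324. 1320. 1322. 1326. 1324. 1331. 1564. 1559.]
 [1555. 1554. 1340. 1331. 1331. 1328. 1326. 1323. 1329. 1331. 1563. 1557.]
 [1557. 1553. 1345. 1336. 1336. 1328. 1332. 1332. 1338. 1343. 1551. 1558.]
 [1551. 1554. 1561. 1360. 1344. 1338. 1335. 1338. 1360. 1557. 1554. 1555.]
 [1549. 1545. 1547. 1362. 1351. 1355. 1353. 1354. 1361. 1552. 1550. 1546.]
 [1544. 1545. 1543. 1362. 1356. 1359. 1358. 1359. 1358. 1547. 1541. 1543.]
 [1544. 1540.    0. 1365. 1361. 1360. 1361. 1357. 
[... 676 characters left out ...]
1574. 1589. 1800. 1806.]
 [1797. 1805. 1591. 1577. 1577. 1575. 1575. 1577. 1582. 1594. 1801. 1805.]
 [1755. 1761. 1589. 1590. 1572. 1579. 1574. 1584. 1587. 1799. 1798. 1802.]
 [1755. 1753. 1753. 1592. 1580. 1585. 1584. 1587. 1590. 1786. 1790. 1795.]
 [1749. 1752. 1748. 1613. 1602. 1602. 1607. 1608. 1776. 1782. 1788. 1791.]
 [1746. 1743. 1748. 1614. 1610. 1607. 1610. 1609. 1784. 1783. 1776. 1780.]
 [1694. 1733. 1740. 1621. 1614. 1612. 1617. 1618. 1773. 1780. 1775. 1779.]
 [1682. 1678. 1643. 1631. 1626. 1615. 1622. 1629. 1770. 1768. 1777. 1767.]
 [1685. 1687. 1651. 1631. 1630. 1621. 1630. 1632. 1771. 1763. 1765. 1764.]
 [1678. 1680. 1657. 1638. 1629. 1634. 1638. 1651. 1735. 1739. 1766. 1759.]]
```

View pics/crop0.png

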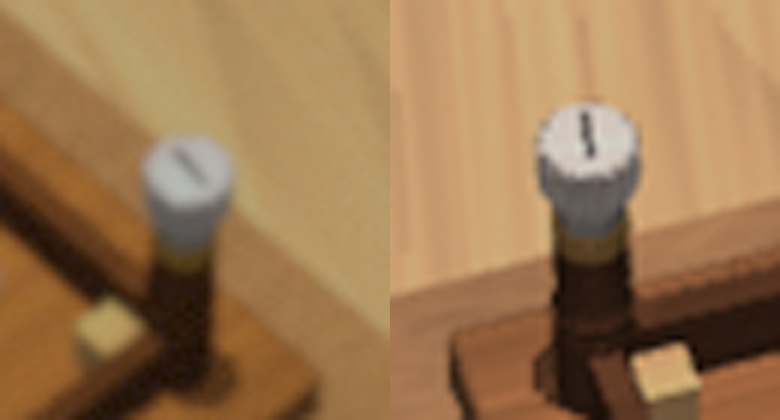

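```bash
python3 - <<'E'
from h import *
import cv2
for n,u,v in [("scene",341,233.5),("side",290.8,213.5)]:
    for z in (184,187,190): print(n,z,atz(n,u,v,z).round(1))
from scipy.optimize import least_squares
f=lambda P: np.r_[np.array(proj("scene",P))-[341,233.5],np.array(proj("side",P))-[290.8,213.5]]
r=least_squares(f,[400,0,187]);print(r.x,r.fun)
# depth based top points
for n in ["scene","side"]:
    d=np.load(f'pics/{n}0_d.npy'); p=optics.camera_params(n)
    vs,us=np.mgrid[195:270,270:365]
    z=d[vs,us]; pts=np.stack([(us-p['cx'])/p['fx']*z,(vs-p['cy'])/p['fy']*z,z],-1)@p['pose'][:3,:3].T+p['pose'][:3,3]
    q=pts.reshape(-1,3); m=(q[:,2]>178)&(q[:,2]<198)&(np.hypot(*(q[:,:2]-r.x[:2]).T)<25); q=q[m]
    print(n,len(q),q.min(0),q.max(0),(q.min(0)+q.max(0))/2,np.median(q,0))
# slot dir
a=atz("side",258+195/6,190+115/6,187);b=atz("side",258+200/6,190+156/6,187);print(np.degrees(np.arctan2(*(b-a)[1::-1])))
a=atz("scene",310+175/6,205+152/6,187);b=atz("scene",310+203/6,205+186/6,187);print(np.degrees(np.arctan2(*(b-a)[1::-1])))
E
```

```text
scene 184 [454.9  10.  184. ]
scene 187 [456.1  11.8 187. ]
scene 190 [457.4  13.6 190. ]
side 184 [454.   4. 184.]
side 187 [453.8   1.4 187. ]
side 190 [453.7  -1.2 190. ]
[453.81028769   7.57929707 180.10982993] [-0.20948465  0.06364562 -0.18159891 -0.05491751]
scene 150 [435.87721754  -8.97645151 178.32712139] [473.83200398  28.44505914 193.77215567] [454.85461076   9.73430381 186.04963853] [456.11823818  11.06917195 185.59733078]
side 184 [436.14042583 -15.27921714 178.09079732] [472.58679365  24.24237827 189.90660771] [454.36360974   4.48158056 183.99870252] [453.82684306   1.45990486 184.568043  ]
-89.6415950182028
92.4031207304266
```

step_arm(deltas=[[[0.27, 0.63, 0.3, 0, 0, 0.95], [0.27, 0.63, 0.3, 0, 0, 0.95], [0.27, 0.63, 0.3, 0, 0, 0.95], [0.27, 0.63, 0.3, 0, 0, 0.95], [0.27, 0.63, 0.3, 0, 0, 0.95], [0.27, 0.63, 0.3, 0, 0, 0.95], [0.27, 0.63, 0.3, 0, 0, 0.95], [0.27, 0.63, 0.3, 0, 0, 0.95], [0.27, 0.63, 0.3, 0, 0, 0.95]]], fingers=1)

```text
clock: 1.27
tool_pos: [343.6, -244.9, 325.3]
eef_rot: [[0.292, -0.0, 0.956], [-0.956, 0.0, 0.292], [-0.0, -1.0, -0.0]]
contact_force: [0.8, 1.0, 0.3]
grip_width: 94.0
```

step_arm(deltas=[[[0.278, 0.628, 0, 0, 0, 0.95], [0.278, 0.628, 0, 0, 0, 0.95], [0.278, 0.628, 0, 0, 0, 0.95], [0.278, 0.628, 0, 0, 0, 0.95], [0.278, 0.628, 0, 0, 0, 0.95], [0.278, 0.628, 0, 0, 0, 0.95], [0.278, 0.628, 0, 0, 0, 0.95], [0.278, 0.628, 0, 0, 0, 0.95], [0.278, 0.628, 0, 0, 0, 0.95]]])

```text
clock: 2.4
tool_pos: [454.8, 6.2, 325.4]
eef_rot: [[0.989, -0.0, -0.147], [0.147, 0.0, 0.989], [-0.0, -1.0, 0.0]]
contact_force: [0.2, 0.7, -0.2]
grip_width: 94.0
```

```bash
python3 - <<'E'
from h import *
import cv2
o=robot.get_obs();print(o['clock'],o['qpos'].round(1),o['tool_pos'].round(1),o['eef_rot'].round(3),o['contact_force'].round(1))
im,d=optics.capture("wrist");np.save('pics/w1.npy',d);cv2.imwrite('pics/w1.png',im[:,:,::-1])
print(proj("wrist",[455,6,187]))
E
```

```text
2.4 [  -3.8    0.9   90.2    0.    88.9 -102.3] [454.8   6.2 325.4] [[ 0.989 -0.    -0.147]
 [ 0.147  0.     0.989]
 [-0.    -1.     0.   ]] [ 0.2  0.7 -0.2]
(np.float64(322.0904916593479), np.float64(234.11913686832287))
```

View pics/w1.png

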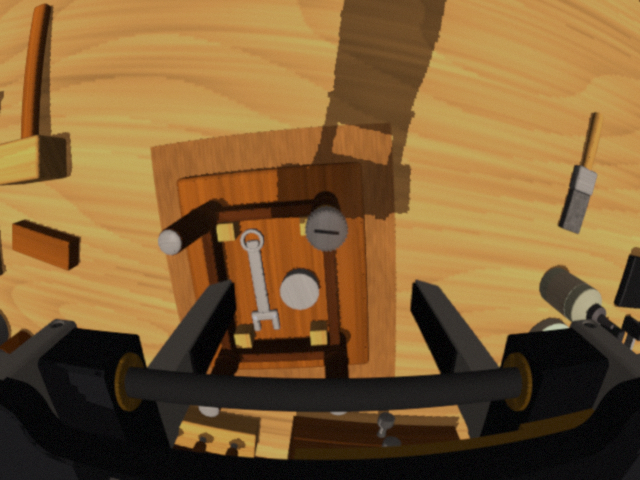

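The foot's top disc is near (326,230) with its slot nearly horizontal, 4–5 px from the predicted (322,234). I'll enlarge it.

```bash
python3 - <<'E'
from h import *
import cv2
im=cv2.imread('pics/w1.png')[195:265,290:370]
cv2.imwrite('pics/w1c.png',cv2.resize(im,(800,600)[:1]+(700,) if 0 else (640,560),interpolation=cv2.INTER_CUBIC))
d=np.load('pics/w1.npy');p=optics.camera_params('wrist');pts=[]
for v in range(195,265):
  for u in range(290,370):
    if d[v,u]>0:
      o,r=ray('wrist',u,v,p); r=r/ (p['pose'][:3,2]@r); P=o+r*d[v,u]
      if P[2]>181 and np.hypot(P[0]-455,P[1]-6)<30: pts.append(P)
pts=np.array(pts);print(len(pts),pts.min(0),pts.max(0),(pts.min(0)+pts.max(0))/2,np.median(pts,0))
for u,v in [(326,230),(326,228)]: print(atz('wrist',u,v,187))
E
```

```text
1339 [433.2423648  -10.20019297 181.13719691] [471.05389053  27.89986263 189.34464748] [452.14812766   8.84983483 185.24092219] [451.12808941   9.01127303 186.48858227]
[450.8081872    8.85696852 187.        ]
[449.02276273   8.59076026 187.        ]
```

View pics/w1c.png

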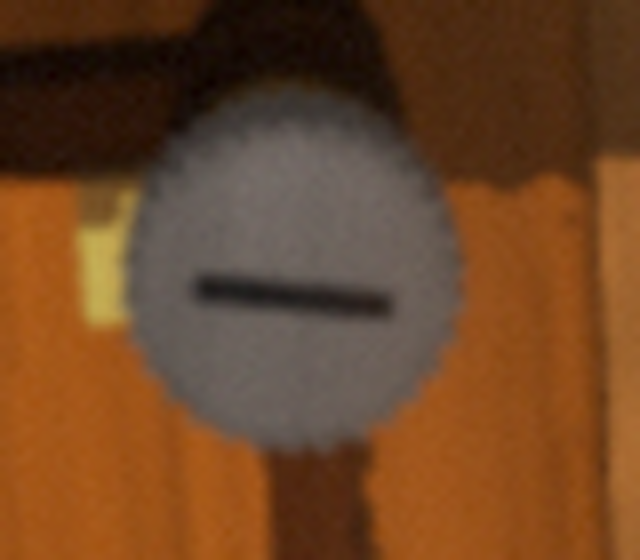

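step_arm(deltas=[[[-0.004, 0.005, -0.15, 0, 0, 0], [-0.004, 0.005, -0.3, 0, 0, 0], [-0.004, 0.005, -0.4, 0, 0, 0], [-0.004, 0.005, -0.427, 0, 0, 0], [-0.004, 0.005, -0.427, 0, 0, 0]]])

```text
clock: 3.08
tool_pos: [453.6, 8.2, 155.4]
eef_rot: [[0.989, 0.0, -0.149], [0.149, -0.0, 0.989], [0.0, -1.0, -0.0]]
contact_force: [-0.7, 0.0, 0.3]
grip_width: 94.0
```

```bash
python3 - <<'E'
from h import *
import cv2
o=robot.get_obs();print(o['clock'],o['qpos'].round(1),o['tool_pos'].round(1),o['contact_force'].round(1),o['ft_torque'].round(2))
im,d=optics.capture("wrist");cv2.imwrite('pics/w2.png',im[:,:,::-1])
print(proj("wrist",o['tool_pos']+[0,0,33]))
E
```

```text
3.075 [  -3.6    7.8  105.6   -0.    66.6 -102.2] [453.6   8.2 155.4] [-0.7  0.   0.3] [ 0.08 -0.12  0.03]
(np.float64(322.5168681508898), np.float64(327.0540559477689))
```

View pics/w2.png

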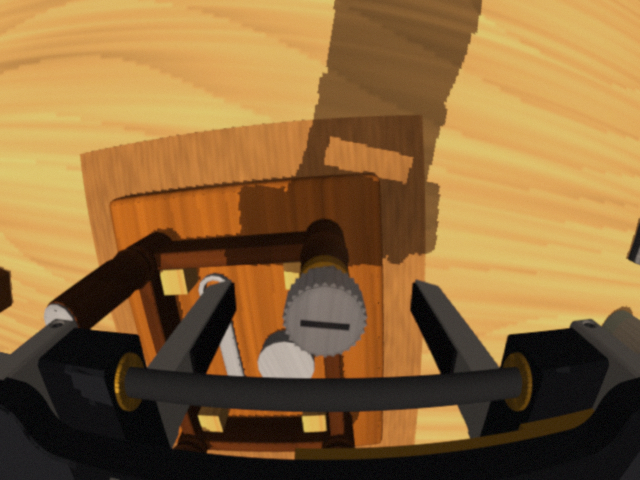

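The slot centre is at (325,324) and the finger tips sit symmetrically at u = 235 and 413, so the jaws are centred. I'll close gently and check the side force.

step_arm(deltas=[[[-0.002, 0, 0, 0, 0, 0], [-0.002, 0, 0, 0, 0, 0], [-0.002, 0, 0, 0, 0, 0], [-0.002, 0, 0, 0, 0, 0], [-0.002, 0, 0, 0, 0, 0], [-0.002, 0, 0, 0, 0, 0]]], fingers=-1, grip_force=10)

```text
clock: 3.88
tool_pos: [452.4, 8.5, 154.6]
eef_rot: [[0.989, -0.0, -0.151], [0.151, 0.001, 0.989], [-0.0, -1.0, 0.001]]
contact_force: [-3.4, 16.4, 3.3]
grip_width: 37.9
```

```bash
cat > s.py <<'E'
from h import *
for i in range(1):
    o=robot.get_obs();R=o['eef_rot'];print(round(o['clock'],2),'q',o['qpos'].round(1),o['tool_pos'].round(2),'F',o['contact_force'].round(1),'M',o['ft_torque'].round(3),'jaw',np.degrees(np.arctan2(R[1,2],R[0,2])).round(2),'w',round(o['grip_width'],1))
E
python3 s.py
```

```text
3.88 q [  -3.6    7.7  105.8    0.    66.5 -102.3] [452.42   8.47 154.64] F [-3.4 16.4  3.3] M [2.93  0.329 0.041] jaw 98.66 w 37.9
```

step_arm(deltas=[[[0, 0.001, 0, 0, 0, 0], [0, 0.001, 0, 0, 0, 0]]])

```text
clock: 4.12
tool_pos: [452.4, 8.7, 154.7]
eef_rot: [[0.989, -0.0, -0.151], [0.151, 0.0, 0.989], [-0.0, -1.0, 0.0]]
contact_force: [-1.8, 1.5, 2.7]
grip_width: 38.0
```

```bash
python3 s.py
```

```text
4.12 q [  -3.5    7.7  105.8    0.    66.5 -102.2] [452.4    8.7  154.66] F [-1.8  1.5  2.7] M [ 0.298  0.056 -0.032] jaw 98.67 w 38.0
```

step_arm(deltas=[[[0, 0, 0, 0, 0, 0], [0, 0, 0, 0, 0, 0], [0, 0, -0.0003, 0, 0, -0.1], [0, 0, -0.0005, 0, 0, -0.2], [0, 0, -0.0008, 0, 0, -0.3], [0, 0, -0.0011, 0, 0, -0.4], [0, 0, -0.0012, 0, 0, -0.45], [0, 0, -0.0012, 0, 0, -0.45]]], grip_force=40)

```text
clock: 5.12
tool_pos: [452.5, 9.1, 154.2]
eef_rot: [[0.865, 0.0, 0.501], [-0.501, 0.001, 0.865], [-0.0, -1.0, 0.001]]
contact_force: [-1.4, 4.7, 2.0]
grip_width: 38.0
```

```bash
python3 s.py
```

```text
5.12 q [-3.500e+00  7.800e+00  1.058e+02  1.000e-01  6.640e+01 -6.350e+01] [452.49   9.06 154.23] F [-1.4  4.7  2. ] M [ 0.871  0.095 -0.117] jaw 59.92 w 38.0
```

```bash
python3 - <<'E'
from h import *
import cv2
im,d=optics.capture("wrist");cv2.imwrite('pics/w3.png',im[:,:,::-1])
E
```

```text
(no output)
```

View pics/w3.png

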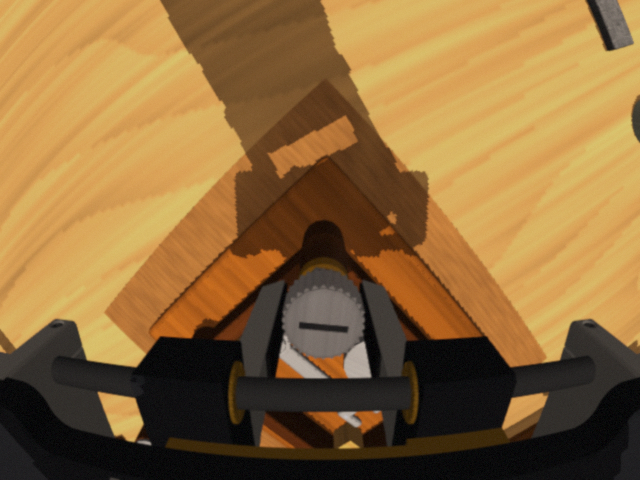

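The slot, at (324,327), kept its tilt relative to the jaws, so the foot turns with the gripper. Continuing.

step_arm(deltas=[[[0, 0, -0.0003, 0, 0, -0.11], [0, 0, -0.0006, 0, 0, -0.22], [0, 0, -0.0009, 0, 0, -0.33], [0, 0, -0.0012, 0, 0, -0.44], [0, 0, -0.0015, 0, 0, -0.55], [0, 0, -0.0018, 0, 0, -0.66], [0, 0, -0.002, 0, 0, -0.77], [0, 0, -0.0023, 0, 0, -0.88], [0, 0, -0.0025, 0, 0, -0.95], [0, 0, -0.0025, 0, 0, -0.95]]])

```text
clock: 6.42
tool_pos: [453.2, 9.3, 153.4]
eef_rot: [[-0.371, 0.002, 0.929], [-0.929, 0.001, -0.371], [-0.002, -1.0, 0.001]]
contact_force: [4.7, 6.7, -0.4]
grip_width: 37.7
```

```bash
python3 s.py
```

```text
6.42 q [-3.500e+00  7.900e+00  1.059e+02  1.000e-01  6.620e+01  1.820e+01] [453.16   9.27 153.37] F [ 4.7  6.7 -0.4] M [ 1.299 -0.722 -0.087] jaw -21.76 w 37.7
```

step_arm(deltas=[[[0.0004, 0.0005, -0.0003, 0, 0, -0.11], [0.0004, 0.0005, -0.0006, 0, 0, -0.22], [0.0004, 0.0005, -0.0009, 0, 0, -0.33], [0.0004, 0.0005, -0.0012, 0, 0, -0.44], [0.0004, 0.0005, -0.0015, 0, 0, -0.55], [0.0004, 0.0005, -0.0018, 0, 0, -0.66], [0.0004, 0.0005, -0.002, 0, 0, -0.77], [0.0004, 0.0005, -0.0022, 0, 0, -0.83], [0.0004, 0.0005, -0.0022, 0, 0, -0.83]]])

```text
clock: 7.55
tool_pos: [453.5, 8.8, 152.6]
eef_rot: [[-0.999, 0.002, -0.054], [0.054, -0.0, -0.999], [-0.002, -1.0, -0.0]]
contact_force: [5.0, 1.2, -0.8]
grip_width: 37.8
```

```bash
python3 s.py
```

```text
7.55 q [ -3.5   7.9 105.9   0.   66.   89.6] [453.52   8.77 152.56] F [ 5.   1.2 -0.8] M [ 0.298 -1.004 -0.115] jaw -93.08 w 37.8
```

step_arm(deltas=[[[0.0003, 0, -0.0003, 0, 0, -0.1], [0.0003, 0, -0.0006, 0, 0, -0.2], [0.0003, 0, -0.0009, 0, 0, -0.3], [0.0003, 0, -0.0011, 0, 0, -0.4], [0.0003, 0, -0.0011, 0, 0, -0.42], [0.0003, 0, -0.0011, 0, 0, -0.42]]])

```text
clock: 8.3
tool_pos: [453.4, 8.5, 152.1]
eef_rot: [[-0.778, 0.002, -0.629], [0.629, -0.001, -0.778], [-0.002, -1.0, -0.001]]
contact_force: [4.4, -2.8, 1.1]
grip_width: 37.3
```

```bash
python3 s.py; python3 - <<'E'
from h import *
import cv2
im,d=optics.capture("wrist");cv2.imwrite('pics/w4.png',im[220:420,220:440,::-1])
E
```

```text
8.3 q [ -3.5   8.  105.9  -0.   66.  125.4] [453.41   8.51 152.15] F [ 4.4 -2.8  1.1] M [-0.409 -0.976 -0.026] jaw -128.96 w 37.3
```

View pics/w4.png

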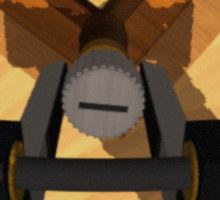

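Turned about 228° so far with no stop, and the slot is still tracking. I'll regrip: open, wind back about 165°, then close.

step_arm(deltas=[[[0, 0, 0, 0, 0, 0], [0, 0, 0, 0, 0, 0], [0, 0, 0, 0, 0, 0], [0, 0, 0, 0, 0, 0.1], [0, 0, 0, 0, 0, 0.22], [0, 0, 0, 0, 0, 0.34], [0, 0, 0, 0, 0, 0.46], [0, 0, 0, 0, 0, 0.58], [0, 0, 0, 0, 0, 0.7], [0, 0, 0, 0, 0, 0.82], [0, 0, 0, 0, 0, 0.9], [0, 0, 0, 0, 0, 0.96]]], fingers=1)

```text
clock: 9.85
tool_pos: [452.6, 8.9, 151.8]
eef_rot: [[-0.724, -0.0, 0.69], [-0.69, 0.0, -0.724], [0.0, -1.0, -0.0]]
contact_force: [0.2, 0.5, 0.3]
grip_width: 94.0
```

step_arm(deltas=[[[0, 0, 0, 0, 0, 0.12], [0, 0, 0, 0, 0, 0.24], [0, 0, 0, 0, 0, 0.36], [0, 0, 0, 0, 0, 0.48], [0, 0, 0, 0, 0, 0.6], [0, 0, 0, 0, 0, 0.72], [0, 0, 0, 0, 0, 0.84], [0, 0, 0, 0, 0, 0.96], [0, 0, 0, 0, 0, 0.96], [0, 0, 0, 0, 0, 0.96]]])

```text
clock: 11.1
tool_pos: [452.7, 8.9, 151.8]
eef_rot: [[0.584, -0.0, 0.812], [-0.812, 0.0, 0.584], [-0.0, -1.0, -0.0]]
contact_force: [0.2, -0.2, 0.2]
grip_width: 94.0
```

```bash
python3 s.py; python3 - <<'E'
from h import *
import cv2
im,d=optics.capture("wrist");cv2.imwrite('pics/w5.png',im[:,:,::-1])
im,d=optics.capture("side");cv2.imwrite('pics/s5.png',im[:,:,::-1])
E
```

```text
11.1 q [ -3.5   8.  105.9   0.   66.1 -39.2] [452.7    8.88 151.82] F [ 0.2 -0.2  0.2] M [-0.011 -0.103  0.054] jaw 35.7 w 94.0
```

View pics/w5.png

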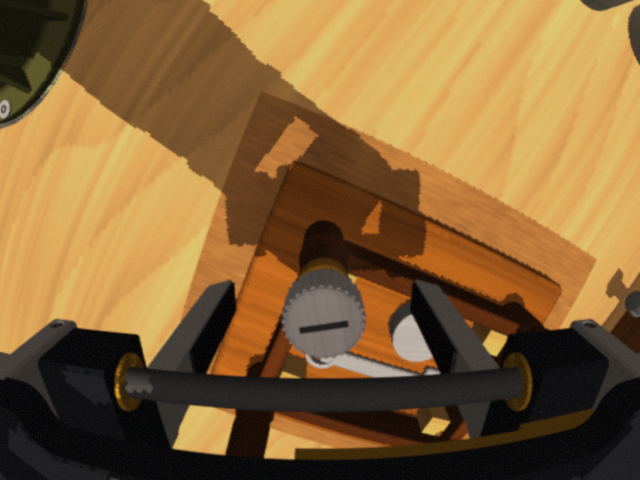

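View pics/s5.png

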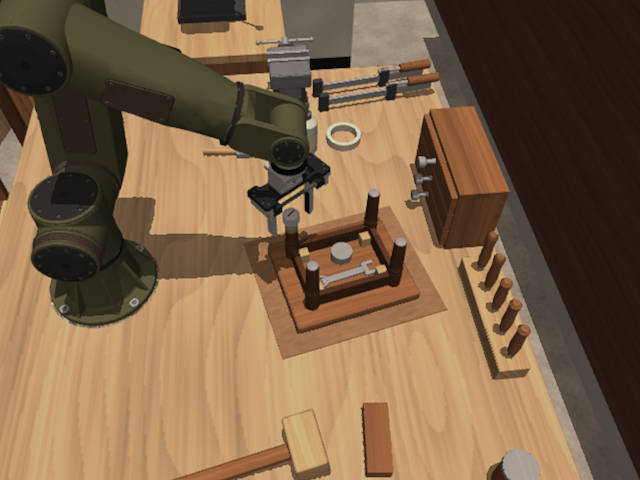

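step_arm(deltas=[[[0.002, 0, 0, 0, 0, 0], [0.002, 0, 0, 0, 0, 0], [0.002, 0, 0, 0, 0, 0], [0.002, 0, 0, 0, 0, 0], [0.002, 0, 0, 0, 0, 0], [0.002, 0, 0, 0, 0, 0], [0.002, 0, 0, 0, 0, 0]]], fingers=-1, grip_force=40)

```text
clock: 12.08
tool_pos: [453.3, 8.7, 151.9]
eef_rot: [[0.587, -0.001, 0.81], [-0.81, -0.0, 0.587], [-0.0, -1.0, -0.001]]
contact_force: [-2.8, -1.9, 3.8]
grip_width: 37.7
```

```bash
python3 s.py
```

```text
12.07 q [ -3.5   8.1 105.8  -0.   66.1 -39.4] [453.27   8.66 151.86] F [-2.8 -1.9  3.8] M [-0.496  0.529  0.042] jaw 35.93 w 37.7
```

step_arm(deltas=[[[0, 0, -0.0002, 0, 0, -0.06], [0, 0, -0.0004, 0, 0, -0.12], [0, 0, -0.0004, 0, 0, -0.12]]])

```text
clock: 12.45
tool_pos: [453.2, 8.6, 151.7]
eef_rot: [[0.431, -0.001, 0.902], [-0.902, -0.0, 0.431], [0.0, -1.0, -0.001]]
contact_force: [-4.8, -3.2, 3.4]
grip_width: 37.6
```

```bash
python3 s.py
```

```text
12.45 q [ -3.5   8.1 105.8  -0.   66.1 -29. ] [453.22   8.63 151.73] F [-4.8 -3.2  3.4] M [-0.543  0.731 -0.103] jaw 25.53 w 37.6
```

step_arm(deltas=[[[0, 0, -0.0002, 0, 0, -0.06], [0, 0, -0.0003, 0, 0, -0.12], [0, 0, -0.0003, 0, 0, -0.12]]])

```text
clock: 12.82
tool_pos: [453.2, 8.6, 151.6]
eef_rot: [[0.262, -0.001, 0.965], [-0.965, -0.0, 0.262], [0.0, -1.0, -0.001]]
contact_force: [-4.3, -4.4, 3.8]
grip_width: 37.0
```

```bash
python3 s.py
```

```text
12.82 q [ -3.5   8.1 105.9  -0.   66.1 -18.7] [453.17   8.61 151.61] F [-4.3 -4.4  3.8] M [-0.581  0.767 -0.108] jaw 15.21 w 37.0
```

step_arm(deltas=[[[-0.0002, -0.0002, -0.0002, 0, 0, -0.06], [-0.0002, -0.0002, -0.0004, 0, 0, -0.12], [-0.0002, -0.0002, -0.0004, 0, 0, -0.12]]])

```text
clock: 13.2
tool_pos: [453.1, 8.6, 151.5]
eef_rot: [[0.087, -0.001, 0.996], [-0.996, -0.001, 0.087], [0.001, -1.0, -0.001]]
contact_force: [-5.2, -2.5, 4.9]
grip_width: 37.3
```

```bash
python3 s.py
```

```text
13.2 q [ -3.5   8.1 105.9  -0.   66.1  -8.5] [453.13   8.59 151.52] F [-5.2 -2.5  4.9] M [-0.496  0.798  0.963] jaw 4.99 w 37.3
```

step_arm(deltas=[[[0, 0, -0.0002, 0, 0, -0.06], [0, 0, -0.0003, 0, 0, -0.12], [0, 0, -0.0003, 0, 0, -0.12]]])

```text
clock: 13.58
tool_pos: [453.1, 9.0, 151.5]
eef_rot: [[-0.093, -0.001, 0.996], [-0.996, 0.0, -0.093], [-0.0, -1.0, -0.001]]
contact_force: [-5.6, 1.3, 5.8]
grip_width: 37.1
```

```bash
python3 s.py
```

```text
13.57 q [ -3.5   8.1 105.9   0.   66.1   1.9] [453.1    8.98 151.48] F [-5.6  1.3  5.8] M [0.119 0.94  0.471] jaw -5.36 w 37.1
```

The moment about z jumped to +0.96 N·m at jaw ≈ 5° (hard stop), and the last step slipped the pads. I'll photograph the slot as the bottomed-out reference.

```bash
python3 - <<'E'
from h import *
import cv2
im,d=optics.capture("wrist");cv2.imwrite('pics/w6.png',im[:,:,::-1])
cv2.imwrite('pics/w6c.png',cv2.resize(im[275:375,270:380,::-1],(770,700)[:1]+(600,) if 0 else (660,600),interpolation=cv2.INTER_CUBIC))
np.save('pics/w6pose.npy',optics.camera_params('wrist')['pose'])
E
```

```text
(no output)
```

View pics/w6c.png

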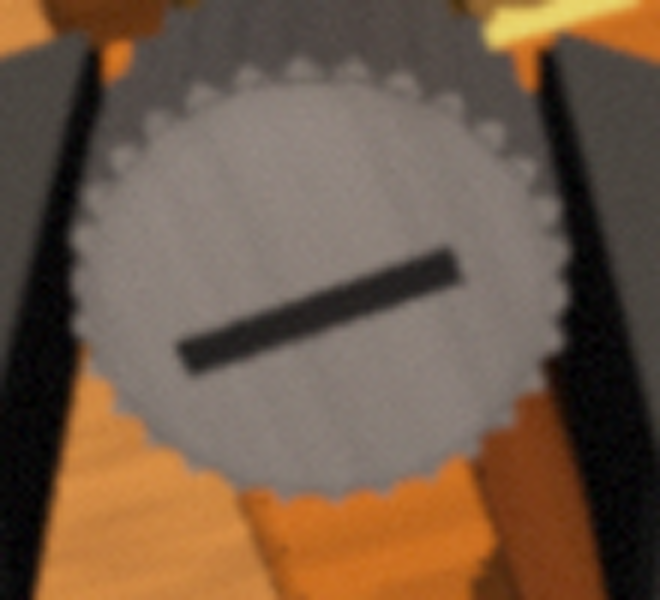

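step_arm(deltas=[[[0, 0, 0.0001, 0, 0, 0.05], [0, 0, 0.0004, 0, 0, 0.15], [0, 0, 0.0006, 0, 0, 0.25], [0, 0, 0.0008, 0, 0, 0.35], [0, 0, 0.0011, 0, 0, 0.45], [0, 0, 0.0013, 0, 0, 0.55], [0, 0, 0.0013, 0, 0, 0.55]]])

```text
clock: 14.5
tool_pos: [453.0, 9.0, 152.0]
eef_rot: [[0.67, -0.001, 0.742], [-0.742, 0.0, 0.67], [-0.001, -1.0, -0.001]]
contact_force: [-7.3, 0.9, 6.3]
grip_width: 37.4
```

```bash
python3 s.py
```

```text
14.5 q [ -3.5   8.  105.9   0.   66.2 -45.6] [453.03   8.95 152.01] F [-7.3  0.9  6.3] M [0.09  1.061 0.121] jaw 42.07 w 37.4
```

step_arm(deltas=[[[0, 0, 0.0002, 0, 0, 0.1], [0, 0, 0.0004, 0, 0, 0.2], [0, 0, 0.0007, 0, 0, 0.3], [0, 0, 0.0009, 0, 0, 0.4], [0, 0, 0.0011, 0, 0, 0.47], [0, 0, 0.0012, 0, 0, 0.5], [0, 0, 0.0012, 0, 0, 0.5]]])

```text
clock: 15.38
tool_pos: [453.0, 8.9, 152.5]
eef_rot: [[0.996, -0.001, 0.088], [-0.088, 0.0, 0.996], [-0.001, -1.0, 0.0]]
contact_force: [-7.5, -0.4, 5.2]
grip_width: 37.2
```

```bash
python3 s.py;  python3 - <<'E'
from h import *
import cv2
im,d=optics.capture("wrist");cv2.imwrite('pics/w7.png',im[:,:,::-1])
cv2.imwrite('pics/w7c.png',cv2.resize(im[275:375,270:380,::-1],(660,600),interpolation=cv2.INTER_CUBIC))
np.save('pics/w7pose.npy',optics.camera_params('wrist')['pose'])
E
```

```text
15.38 q [ -3.5   8.  105.8   0.   66.2 -88.5] [452.99   8.87 152.47] F [-7.5 -0.4  5.2] M [0.125 1.153 0.02 ] jaw 84.95 w 37.2
```

View pics/w7c.png

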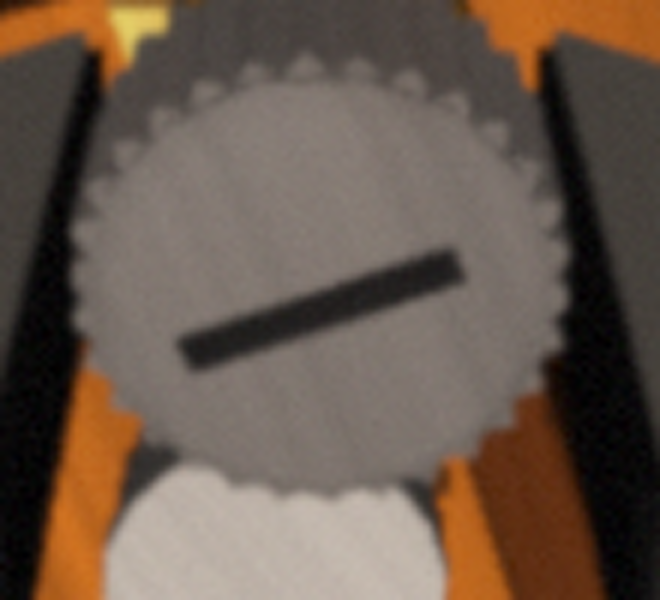

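The slot sits almost as before relative to the jaws (ends (185,357) and (459,264), against (185,361) and (457,264)). That hints at about 1° of slip, so I'll register the two images.

```bash
python3 - <<'E'
from h import *
import cv2
P={k:np.load(f'pics/{k}pose.npy') for k in('w6','w7')}
p0=optics.camera_params('wrist')
def rect(k,z,c):
    p=dict(p0);p['pose']=P[k]; g=np.linspace(-21,21,421)
    m=np.array([[proj('wrist',[c[0]+x,c[1]+y,z],p) for x in g] for y in -g],np.float32)
    im=cv2.cvtColor(cv2.imread(f'pics/{k}.png'),cv2.COLOR_BGR2GRAY)
    return cv2.remap(im,m[...,0],m[...,1],cv2.INTER_CUBIC)
def slot(im):
    m=np.zeros_like(im);cv2.circle(m,(210,210),150,255,-1)
    b=((im<75)&(m>0)).astype(np.uint8)
    n,l,s,c=cv2.connectedComponentsWithStats(b);i=1+np.argmax(s[1:,4]);ys,xs=np.where(l==i)
    q=np.c_[xs,-ys].astype(float);w,v=np.linalg.eigh(np.cov(q.T));return np.degrees(np.arctan2(v[1,1],v[0,1]))%180,s[i,4],c[i]
o=[]
for k,z in(('w6',184),('w7',185)):
    for c in [(453,9),]:
        im=rect(k,z,c);cv2.imwrite(f'pics/{k}r.png',im);o.append(im);print(k,slot(im))
cv2.imwrite('pics/rr.png',np.hstack(o)[:, :800])
E
```

```text
w6 (np.float64(16.662164842487783), np.int32(6488), array([201.04053637, 209.74922935]))
w7 (np.float64(105.82886164053271), np.int32(6834), array([201.79631255, 210.38586479]))
```

View pics/rr.png

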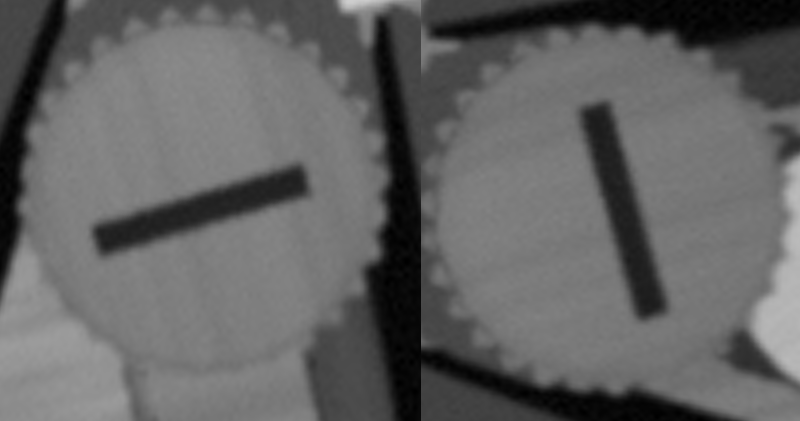

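step_arm(deltas=[[[0, 0, 0, 0, 0, 0.006], [0, 0, 0, 0, 0, 0.011], [0, 0, 0, 0, 0, 0.011], [0, 0, 0, 0, 0, 0.011], [0, 0, 0, 0, 0, 0.011], [0, 0, 0, 0, 0, 0.011]]])

```text
clock: 16.18
tool_pos: [453.0, 8.9, 152.5]
eef_rot: [[0.997, -0.001, 0.072], [-0.072, 0.0, 0.997], [-0.001, -1.0, 0.0]]
contact_force: [-6.0, 0.4, 7.0]
grip_width: 37.5
```

```bash
python3 s.py;  python3 - <<'E'
from h import *
import cv2
im,d=optics.capture("wrist");cv2.imwrite('pics/w8.png',im[:,:,::-1])
p=optics.camera_params('wrist')
im2,_=optics.capture("side");cv2.imwrite('pics/s8.png',im2[:,:,::-1])
g=np.linspace(-21,21,421)
m=np.array([[proj('wrist',[453+x,9+y,185],p) for x in g] for y in -g],np.float32)
im=cv2.remap(cv2.cvtColor(cv2.imread('pics/w8.png'),cv2.COLOR_BGR2GRAY),m[...,0],m[...,1],cv2.INTER_CUBIC)
k=np.zeros_like(im);cv2.circle(k,(210,210),150,255,-1)
n,l,s,c=cv2.connectedComponentsWithStats(((im<75)&(k>0)).astype(np.uint8));i=1+np.argmax(s[1:,4]);ys,xs=np.where(l==i)
w,v=np.linalg.eigh(np.cov(np.c_[xs,-ys].T.astype(float)));print(np.degrees(np.arctan2(v[1,1],v[0,1]))%180,'want 106.7')
E
python3 s.py
```

```text
16.18 q [ -3.5   8.  105.8   0.   66.2 -89.4] [453.     8.89 152.48] F [-6.   0.4  7. ] M [ 0.029  1.202 -0.058] jaw 85.86 w 37.5
106.54078269160092 want 106.7
16.27 q [ -3.5   8.  105.8   0.   66.2 -89.4] [452.99   8.87 152.49] F [-7.6 -1.1  7.5] M [ 0.079  1.137 -0.085] jaw 85.85 w 37.1
```

View pics/s8.png

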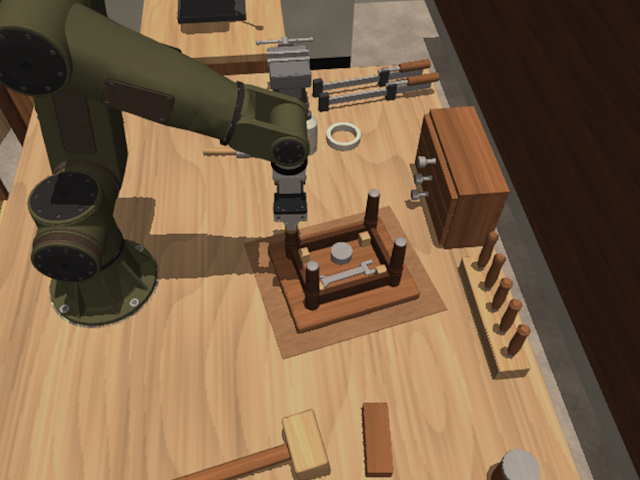

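The slot angle shows 89.9° backed off, the foot is still gripped, and the visible bench items look unmoved. I'm handing it in.

```bash
python3 -c "
from rig import workorder; print(workorder.close_job())"; python3 s.py
```

```text
the job is handed in; nothing more can be done
None
the job is handed in; nothing more can be done
```

I screwed the foot clockwise about 258° in two strokes until it hit the stop. I then backed it off a quarter turn and handed the job in at about 16 s, still gripping it at 40 N.

- **Bottomed out:** The twisting moment jumped from about 0.1 to 0.96 N·m, and the last 10° step past that only slipped the pads on the foot. The measured travel is about 4.5 rad, inside the stated 3.9–6.9 rad range.
- **Quarter turn:** The gripper had turned 90.3°, but the slot in the wrist camera showed the foot had turned only 89.2°, about 1° of slip. I added 0.9° and the slot then read 89.9° from the bottomed-out position.
- **Rest of the bench:** Readings between moves never showed more than about 17 N at the wrist. In the last side picture the spanner, tin, mallet, offcut and tape look where they were. The arm partly hides the bottle and brush in that view, but it went nowhere near them.
- **Sign disagreement:** While the foot was turning freely, the moment about the screw axis read about −0.1 N·m, the opposite sign to what I expected. I relied on the jump at the stop instead.

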